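# Put the shell casting away in its tin and close the lid

## Robot

A 6-joint arm with a two-finger parallel gripper is mounted at the origin on a cart in front of the work surface, level with it; the furniture and walls round the work are solid. World frame = base frame: x ahead of the robot, y to its left, z up, the work surface at z = 0. Lengths are in mm, angles in rad, forces in N, time in s.
With the tool pointing down it reaches from about 275 to 750 mm from the base axis. Payload 10.2 kg.
Tool frame: the origin (TCP) lies between the finger pads; the fingertips stand 11 mm ahead of it and the grasp point (between the pads) lies 8 mm behind it; z points along the fingers, y is the line along which they close (so a half turn about z gives the same grasp; the last joint's range is limited). The gripper opens to 85 mm and grips with 20 to 120 N. Pads are 22 mm wide; open, the fingers measure 114 mm over their backs; the gripper's body (76 mm by 85 mm) begins 54 mm behind the grasp point. The pads swing forward as they close: fully open they stand 13 mm farther back than shut.
Start: joints at [-1.457, 0.313, 1.498, -0, 1.331, -0.223], TCP at [173.483, -495.514, 208.094] pointing down, gripper open.
Joint ranges: [-2.94, 2.94], [-0.97, 2.17], [0.19, 2.56], [-1.23, 4.37], [0.02, 3.11], [-2.88, 2.88]. Speed limits (rad/s): [2.39, 2.39, 3.01, 3.14, 3.14, 3.14].

## Interface

Orientations are given as a unit quaternion [w, x, y, z].
In Python, from rig import sense, eyes, finish_job gives the robot as it stands.
- The arm moves only by the shell command python3 -m jog 'ROWS' [FORCE]. ROWS is JSON, a list of rows, each a list of 7 numbers: the shift along the tool's x, y, z in m, then the turn, a rotation vector about the tool's x, y, z in rad, then the finger opening in m, from 0 to 0.0854. In form: [[dx, dy, dz, rx, ry, rz, gripper], ...]. A call has 1 to 5 rows; each row shifts and turns the commanded pose from where the row before left it, along the tool's axes as they then stand; what a row does not reach is not made up. A row lasts 1/10 s, in which the tool goes at most 50 mm and 8.59 degrees, less where a joint would pass 70% of its speed; a pose out of reach is approached as far as the arm can. A call is refused whole if a number of a shift passes 0.05 or a number of a turn 0.15, either way. A call with a gripper value outside its range is refused whole. The fingers move at their own pace and stop on an object; FORCE is the grip in N (left out, the last holds). Time passes only in rows, so rows that do not move let the fingers close. It gives the time, the measured TCP pose, the force, the opening and the grip force at its end, in the units of the state.
- sense(): the state, without advancing time (a new reading comes with each control period).
- eyes.capture(name): name is "scene" or "side" or "wrist"; returns the picture (480x640x3 uint8, red, green, blue); there is no depth.
- eyes.calibration(name): a dict with "fx", "fy", "cx", "cy" (pixels), "cam_to_world" (4x4, takes a point from camera to world coordinates); the wrist camera has in their place "mount" (4x4, takes a point from camera to tool coordinates, whose origin is the TCP and whose axes are the flange's). Camera axes: x right, y down, z forward; pixel columns grow to the right and rows downward; lengths in mm; the calibration is good to about 2 mm. A picture is of the moment at which its call begins: read the wrist's pose just before it. calibration takes no time and is no camera call.
- finish_job(): hands the job in; it is judged then, once.
The state is a dict: "time_s": time; "joints": joint angles; "dq": joint speeds; "tau": joint torques, N m; "eef_pos": TCP position; "ee_rot": TCP orientation; "force": force on the tool from outside, world axes, zero at the start; "wrist_torque": the same for the moment, N m; "grip_width": opening from 0.0 (shut) to 1.0 (fully open); "grip_force": force on a finger pad.
Only numpy, scipy, OpenCV 4.12 (cv2) and the standard library are available. Lean on these libraries where they do the work, as an engineer would, in place of code of your own. Each camera call takes 0.05 s, during which the arm holds its last target. There are 200 camera calls.

## Task

Take the white plaster shell off the grey banding wheel and lay it inside the open dark brown round tin of small castings, then gently set the loose steel lid on that tin so that it is fully seated and level all round. The tin stays upright on the table; leave the other castings and the blue cup where they are.

Things in the scene. Friction and masses are not known exactly. Their poses are not given: they have to be found in the camera images.
- tin: Open round tin, dark brown with uneven pale grey vertical streaks and a pale rim (the red-and-pale tin far back is another one), loose, 165 mm across and 92 mm high, walls 4 mm, inside 152 mm across. It is part filled with a fixed heap of small castings, top about 64 mm above the tin's underside in the middle, 55 mm near the wall. Origin at the centre of its underside, z up along its axis.
- tin_lid: Loose round steel slip-over lid, right way up on the table: a flat plate 4 mm thick with a flared skirt 10 mm deep below it that goes round the outside of the tin (inside 170 mm at the plate, 176 mm at its lower edge; 181 mm overall); plate top at 14 mm, brass collar 3 mm high, wooden knob to 43 mm. Origin at the centre of the skirt's lower edge, z up; seated it is 82 mm above the tin's.
- lid_knob (a point): Point on the lid's axis in the middle of the wooden knob's straight grip (26 mm across), 30 mm above the lid's origin and 16 mm above its plate.
- shell: White plaster scallop shell, 43 mm along its x, 67 mm along its y, 21 mm high, lying flat side down on the banding wheel; easiest gripped low across its 43 mm width. Origin at the centre of its underside, z up.
- banding_wheel: Grey round turntable, fixed and not turning here, plate 164 mm across, flat top 54 mm above the table. Origin on its axis at table height.
- table_owl: White plaster owl, 46x55x60 mm, a bystander; origin at the centre of its underside.
- frog: White plaster frog, 76x69x38 mm, a bystander; origin at the centre of its underside.
- star: White plaster star, 52x50x13 mm, a bystander; origin at the centre of its underside.
- heart: White plaster heart, 69x66x15 mm, a bystander; origin at the centre of its underside.
- cup: Blue mixing cup, 89 mm across, 62 mm high, a bystander; origin at the centre of its underside.
Mind the look-alikes: they are no part of the job. There is more than one size of the shell; the one meant has the size given above.

How it is judged (in metres and radians):
On the way, in this order (a step that is already met when the one before it is completed fails the run):
1. the shell lies inside the tin, let go (horizontal distance between shell and tin below 0.06 m and z of shell in the frame of tin between 0.04 and 0.08 m and contact force between the fingers and shell below 0.1 N), for 0.2 s.
2. the lid is seated level on the tin (horizontal distance between tin_lid and tin below 0.008 m and z of tin_lid in the frame of tin between 0.079 and 0.0845 m and angle between the z axis of tin_lid and the z axis of tin, either way round below 0.02 rad), for 0.2 s.
At the end, for the whole second after the job is handed in: Shell origin within 60 mm of the tin's axis and 40 to 80 mm above its underside; lid within 8 mm of centre, 79 to 84.5 mm above the tin's origin, level with the tin within 0.02 rad; tin upright (0.03 rad) on the table (within 6 mm); all three at rest (all of step 2 and horizontal distance between shell and tin below 0.06 m and z of shell in the frame of tin between 0.04 and 0.08 m and angle between tin's own z axis and vertical below 0.03 rad and height (world z) of tin below 0.008 m and linear speed of each of tin, tin_lid, shell below 0.02 m/s); the robot touches nothing.
It fails at once if the lid is slammed or pressed hard onto the tin (over 40 N) (contact force between tin_lid and tin above 40 N).
It fails at once if another casting or the blue cup is moved more than 30 mm (distance of any of table_owl, frog, star, heart, cup from where it was at the start of the episode above 0.03 m).
It also fails if it takes over 54 s, if anything falls off the work surface, if the arm or the gripper's body presses on something with over 40 N, if the wrist force passes 120 N, or if a joint passes its speed limit or range.

## Working session

There is one attempt and no reset: what is moved stays moved. The work goes in short steps, Python scripts to look and compute and a shell command to move; the robot and the scene stay as the last step left them, time stands still between calls to the robot, and variables do not carry over. Pictures are saved under pics/ and viewed, at most 10 in all, crops included, and the job is handed in when it is done.

```bash
ls; mkdir -p pics; python3 - <<'E'
from rig import sense, eyes
import cv2,numpy as np
s=sense();print({k:np.round(v,3).tolist() for k,v in s.items()})
for n in("scene","side"):
    cv2.imwrite(f"pics/{n}0.png",cv2.cvtColor(eyes.capture(n),cv2.COLOR_RGB2BGR))
    c=eyes.calibration(n);print(n,c["fx"],c["cx"],c["cy"],np.round(c["cam_to_world"],3).tolist())
print(np.round(eyes.calibration("wrist")["mount"],3).tolist(),eyes.calibration("wrist")["fx"])
E
```

```text
pics
{'time_s': 0.0, 'joints': [-1.457, 0.313, 1.498, 0.0, 1.331, -0.223], 'dq': [0.0, -0.0, -0.001, 0.0, -0.0, -0.0], 'tau': [0.001, -41.227, -25.974, -0.0, 0.004, -0.0], 'eef_pos': [173.462, -495.218, 207.536], 'ee_rot': [-0.001, 0.986, 0.168, 0.0], 'force': [-0.353, -0.697, 0.683], 'wrist_torque': [-0.05, -0.001, 0.014], 'grip_force': 0.0, 'grip_width': 0.999}
scene 564.8325186041125 322.36344010791834 236.85581594374176 [[-0.716, -0.47, 0.516, -152.772], [-0.697, 0.458, -0.551, 731.632], [0.023, -0.755, -0.655, 977.625], [0.0, 0.0, 0.0, 1.0]]
side 516.7741442118478 317.51420287651314 235.27042164184604 [[0.812, 0.376, -0.447, 1299.349], [0.584, -0.534, 0.611, -1030.852], [-0.008, -0.757, -0.653, 1131.314], [0.0, 0.0, 0.0, 1.0]]
[[0.0, -0.945, -0.328, 83.577], [1.0, 0.0, -0.0, 0.614], [0.0, -0.328, 0.945, -166.063], [0.0, 0.0, 0.0, 1.0]] 385.98845814732806
```

View pics/scene0.png

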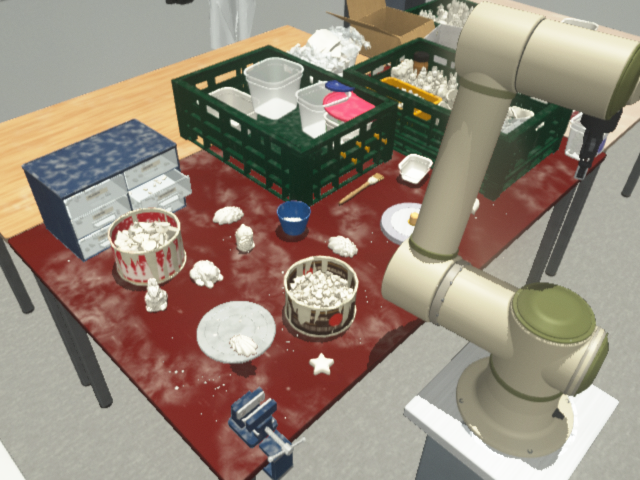

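View pics/side0.png

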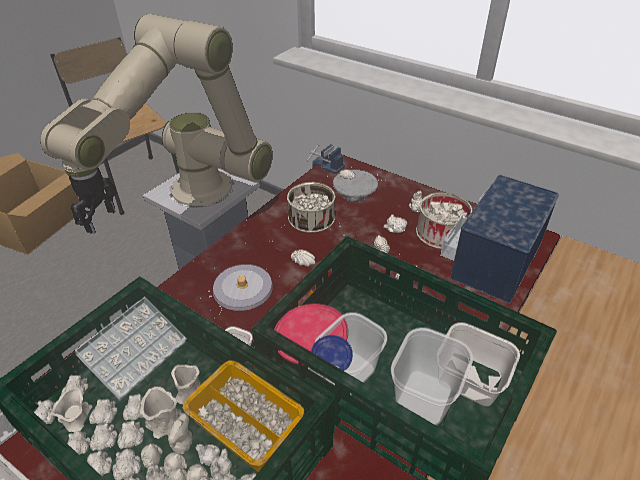

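Scene view: wheel centre is near (236,331) with the small shell at (243,345), the brown tin's rim centre is near (320,280), and the blue cup is at (294,219). The side view shows the lid at (243,285) with its knob at (241,281).

```bash
cat > h.py <<'E'
import numpy as np,cv2
from scipy.spatial.transform import Rotation as R
from rig import sense,eyes
def cam(n):
    c=eyes.calibration(n)
    if n=="wrist":
        s=sense();T=np.eye(4);T[:3,:3]=R.from_quat(s["ee_rot"],scalar_first=True).as_matrix();T[:3,3]=s["eef_pos"];M=T@np.array(c["mount"])
    else: M=np.array(c["cam_to_world"])
    return c,M
def ray(cm,uv,z):
    c,M=cm;uv=np.atleast_2d(uv).astype(float)
    d=np.c_[(uv[:,0]-c["cx"])/c["fx"],(uv[:,1]-c["cy"])/c["fy"],np.ones(len(uv))]@M[:3,:3].T
    return M[:3,3]+d*((z-M[2,3])/d[:,2])[:,None]
def shot(n,name):
    cm=cam(n);im=cv2.cvtColor(eyes.capture(n),cv2.COLOR_RGB2BGR);cv2.imwrite(f"pics/{name}.png",im);return cm,im
def circ(p):
    A=np.c_[2*p[:,:2],np.ones(len(p))];x=np.linalg.lstsq(A,(p[:,:2]**2).sum(1),rcond=None)[0]
    return x[:2],np.sqrt(x[2]+x[0]**2+x[1]**2)
E
python3 - <<'E'
from h import *
s=cam("scene");d=cam("side")
for l,c,uv,z in[("rimL",s,(284,281),92),("rimR",s,(357,281),92),("rimtop",s,(321,257),92),("rimbot",s,(321,310),92),
 ("wheelL",s,(197,331),54),("wheelR",s,(276,331),54),("wT",s,(236,303),54),("wB",s,(236,360),54),("shell",s,(243,345),62),
 ("tinside L",d,(288,199),92),("R",d,(335,199),92),("lidL",d,(214,286),10),("lidR",d,(272,286),10),("lidT",d,(243,265),14),("lidB",d,(243,309),10),("knob",d,(242,282),35),
 ("lid scene",s,(410,220),14),("wheel side",d,(355,184),54),("shell side",d,(347,174),62),("star",s,(321,364),7),("cup",s,(294,209),62)]:
    print(l,ray(c,uv,z)[0].round())
im=cv2.imread("pics/scene0.png")
cv2.imwrite("pics/c1.png",cv2.resize(im[240:390,190:390],None,fx=4,fy=4,interpolation=2))
E
```

```text
rimL [500. 152.  92.]
rimR [388.  38.  92.]
rimtop [498.  39.  92.]
rimbot [385. 155.  92.]
wheelL [548. 355.  54.]
wheelR [433. 239.  54.]
wT [552. 248.  54.]
wB [434. 345.  54.]
shell [448. 315.  62.]
tinside L [398.  36.  92.]
R [527. 127.  92.]
lidL [ 415. -348.   10.]
lidR [ 556. -248.   10.]
lidT [ 428. -233.   14.]
lidB [ 546. -365.   10.]
knob [ 490. -304.   35.]
lid scene [ 489. -299.   14.]
wheel side [507. 285.  54.]
shell side [455. 312.  62.]
star [332. 206.   7.]
cup [698. -65.  62.]
```

View pics/c1.png

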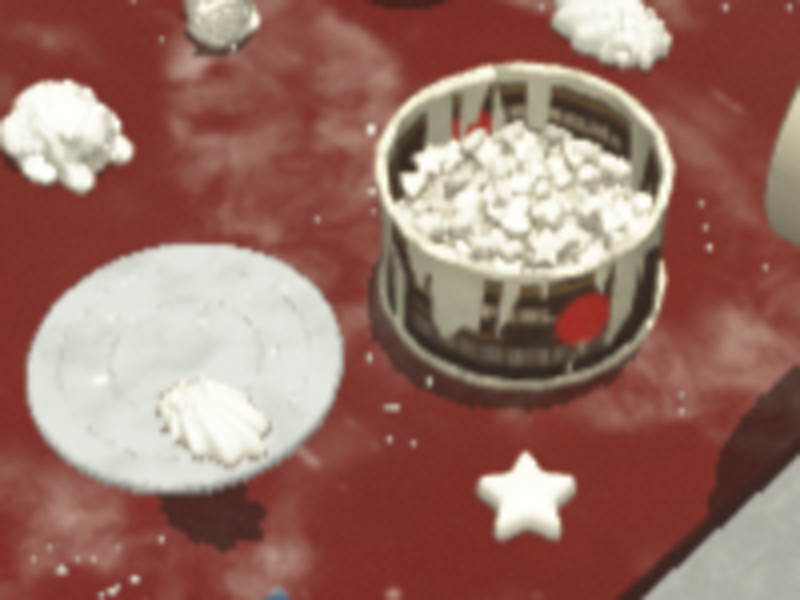

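The crop shows the brown tin's rim spanning u 284–358 and v 256–309, which puts its centre at about (442,96) mm. The wheel is at (490,297), the shell at (450,314) and the lid at (488,-301). These sizes agree with the ones given, so I'm moving over the shell.

```bash
python3 -m jog '[[0.036,-0.03,0,0,0,0,0.0854],[0.036,-0.03,0,0,0,0,0.0854],[0.036,-0.03,0,0,0,0,0.0854],[0.036,-0.03,0,0,0,0,0.0854],[0.036,-0.03,0,0,0,0,0.0854]]'
python3 -m jog '[[0.036,-0.03,0,0,0,0,0.0854],[0.036,-0.03,0,0,0,0,0.0854],[0.036,-0.03,0,0,0,0,0.0854],[0.036,-0.03,0,0,0,0,0.0854],[0.036,-0.03,0,0,0,0,0.0854]]'
python3 -m jog '[[0.017,-0.037,0,0,0,0,0.0854],[0.017,-0.037,0,0,0,0,0.0854],[0.017,-0.037,0,0,0,0,0.0854],[0.017,-0.037,0,0,0,0,0.0854],[0.017,-0.037,0,0,0,0,0.0854]]'
python3 -m jog '[[0.017,-0.037,0,0,0,0,0.0854],[0.017,-0.037,0,0,0,0,0.0854],[0.017,-0.037,0,0,0,0,0.0854],[0.017,-0.037,0,0,0,0,0.0854],[0,0,0,0,0,0,0.0854]]'
python3 - <<'E'
from h import *
cm,im=shot("wrist","w1");print(sense()["eef_pos"],sense()["ee_rot"],sense()["time_s"])
E
```

```text
time_s: 0.6
eef_pos: [294.3, -292.6, 207.9]
ee_rot: [-0.0, 0.986, 0.167, -0.0]
force: [1.2, -0.5, 1.3]
grip_width: 0.998
grip_force: 0.0
time_s: 1.1
eef_pos: [414.7, -91.5, 208.1]
ee_rot: [0.0, 0.986, 0.168, 0.0]
force: [1.1, -0.5, -0.0]
grip_width: 1.002
grip_force: 0.0
time_s: 1.6
eef_pos: [432.9, 111.0, 208.0]
ee_rot: [-0.0, 0.986, 0.168, -0.0]
force: [0.8, -1.4, -0.1]
grip_width: 1.002
grip_force: 0.0
time_s: 2.1
eef_pos: [447.9, 274.9, 207.4]
ee_rot: [-0.0, 0.986, 0.17, -0.0]
force: [-0.8, -0.9, 0.2]
grip_width: 1.002
grip_force: 0.0
[447.95398917 272.9494069  207.40865625] [ 9.55256541e-05  9.85582859e-01  1.69192439e-01 -5.81045200e-04] 2.15
```

View pics/w1.png

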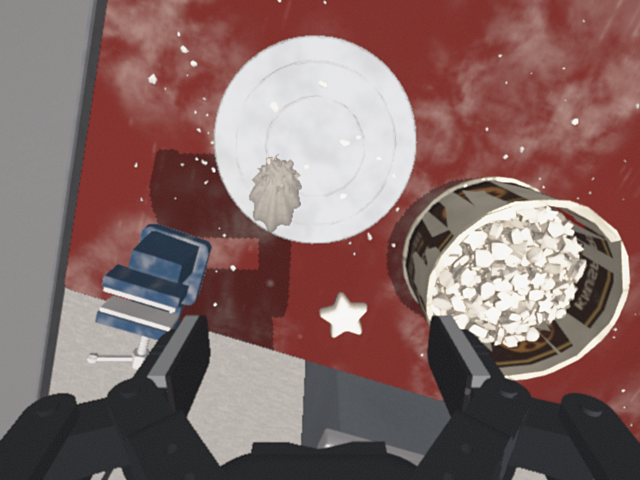

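The wrist view has the shell at about (275,195) on the wheel, with its long axis nearly along image-vertical (tool x). The tin is at right and the vice at lower left. Next I'll fit the shell and wheel numerically.

```bash
cat > sh.py <<'E'
from h import *
def shell(cm,im,show=True):
    a=im.astype(int);w=((a.min(2)>110)&(a.max(2)-a.min(2)<60)).astype(np.uint8)
    n,l,st,ce=cv2.connectedComponentsWithStats(w[:300,200:420])
    return a
E
python3 - <<'E'
from h import *
cm=cam("wrist");im=cv2.imread("pics/w1.png");a=im.astype(int)
for p in[(275,195),(275,205),(265,190),(350,180),(290,120),(320,230),(275,225)]:print(p,a[p[1],p[0]])
sat=a[...,2]-a[...,0]
m=np.zeros(sat.shape,np.uint8);cv2.circle(m,(315,140),92,1,-1)
v=((a[...,2]-a[...,0]>6)&(m>0)|((a.max(2)<205)&(m>0))).astype(np.uint8)
v=cv2.morphologyEx(v,cv2.MORPH_OPEN,np.ones((3,3)))
v=cv2.morphologyEx(v,cv2.MORPH_CLOSE,np.ones((5,5)))
n,l,st,ce=cv2.connectedComponentsWithStats(v);i=l[195,275];print(n,i,st[i],ce[i])
c=max(cv2.findContours((l==i).astype(np.uint8),0,1)[0],key=len)[:,0]
p=ray(cm,c,60)[:,:2].astype(np.float32);r=cv2.minAreaRect(p);print(r,cv2.boxPoints(r))
r=sense()["ee_rot"]
wr=ray(cm,[(216,140),(415,140),(315,37),(315,243)],54);print(wr.round(),circ(wr))
tr=ray(cm,[(628,260),(500,203),(432,310),(540,378),(600,212),(620,320),(590,360)],92);print(circ(tr))
E
```

```text
(275, 195) [167 178 185]
(275, 205) [160 170 177]
(265, 190) [159 169 176]
(350, 180) [214 215 216]
(290, 120) [227 224 223]
(320, 230) [232 229 229]
(275, 225) [134 142 149]
2 1 [ 249  157   53   69 2595] [276.33256262 190.60770713]
((453.07861328125, 309.6219787597656), (44.17564010620117, 53.12898254394531), 80.65567016601562) [[423.2803  292.14044]
 [475.70425 283.51404]
 [482.87692 327.10352]
 [430.45297 335.72992]]
[[474. 369.  54.]
 [527. 218.  54.]
 [570. 318.  54.]
 [417. 265.  54.]] (array([493.77909922, 291.12030667]), np.float64(80.79756827751486))
(array([443.80874787,  88.13085457]), np.float64(82.89090563143716))
```

```bash
python3 -m jog '[[0.009,-0.018,0.03,0,0,0,0.07],[0.009,-0.018,0.027,0,0,0,0.07],[0,0,0,0,0,0,0.07],[0,0,0,0,0,0,0.07]]'
python3 - <<'E'
from h import *
cm,im=shot("wrist","w2");a=im.astype(int);s=sense();print(s["eef_pos"],s["ee_rot"])
print(ray(cm,[(320,240)],54))
# wheel pixels: non-red ; project wheel circle to get mask
c,M=cm;th=np.linspace(0,2*np.pi,60)
P=np.c_[492+81*np.cos(th),294+81*np.sin(th),0*th+54];q=(P-M[:3,3])@M[:3,:3];uv=np.c_[c["fx"]*q[:,0]/q[:,2]+c["cx"],c["fy"]*q[:,1]/q[:,2]+c["cy"]].astype(np.int32)
m=np.zeros(a.shape[:2],np.uint8);cv2.fillPoly(m,[uv],1)
v=((a[...,2]-a[...,0]>5)&(a[...,2]-a[...,0]<40)&(a.max(2)>90)&(m>0)).astype(np.uint8)
v=cv2.morphologyEx(v,cv2.MORPH_OPEN,np.ones((3,3)))
v=cv2.morphologyEx(v,cv2.MORPH_CLOSE,np.ones((7,7)))
n,l,st,ce=cv2.connectedComponentsWithStats(v);i=1+np.argmax(st[1:,4]);print(st[1:],ce[i])
k=max(cv2.findContours((l==i).astype(np.uint8),0,1)[0],key=len)[:,0]
r=cv2.minAreaRect(ray(cm,k,60)[:,:2].astype(np.float32));print(r)
cv2.drawContours(im,[k[:,None]],-1,(0,255,0),1);cv2.polylines(im,[uv],1,(255,0,0),1);cv2.imwrite("pics/w2m.png",im)
E
```

```text
time_s: 2.55
eef_pos: [453.6, 310.5, 151.3]
ee_rot: [0.0, 0.986, 0.167, -0.0]
force: [-0.1, -0.4, 1.0]
grip_width: 0.821
grip_force: 0.0
[454.07355426 310.45789771 152.1130308 ] [3.40521382e-05 9.85919939e-01 1.67217121e-01 5.54572933e-04]
[[445.49675545 305.76875531  54.        ]]
[[ 282  193   61   86 3782]] [312.11501851 234.32363829]
((446.9451904296875, 312.5828857421875), (63.050418853759766, 41.77768325805664), 9.246394157409668)
```

View pics/w2m.png

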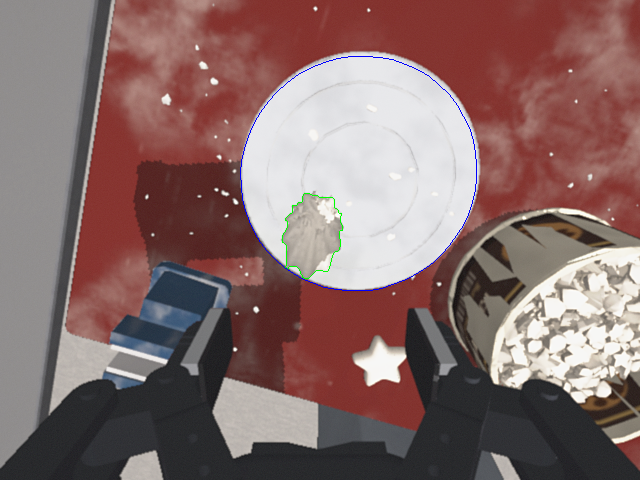

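The contour fits on the shell: centre about (446,312), long axis about 10° from world x. I'll turn and centre the tool, and check the vice's height by crossing views.

```bash
python3 - <<'E'
from h import *
s=cam("scene");w=cam("wrist")
def tri(a,b):
    o1,o2=s[1][:3,3],w[1][:3,3];d1=ray(s,a,0)[0]-o1;d2=ray(w,b,0)[0]-o2
    t=np.linalg.lstsq(np.c_[d1,-d2],o2-o1,rcond=None)[0];p,q=o1+t[0]*d1,o2+t[1]*d2;print((p+q)/2,np.linalg.norm(p-q))
tri((270,398),(232,290));tri((233,400),(160,262));tri((243,346),(312,236))
E
python3 -m jog '[[-0.008,-0.005,0,0,0,0.1,0.06],[0,0,0.02,0,0,0.05,0.06],[0,0,0,0,0,0,0.06],[0,0,0,0,0,0,0.06]]'
python3 - <<'E'
from h import *
cm,im=shot("wrist","w3");s=sense();print(s["eef_pos"],R.from_quat(s["ee_rot"],scalar_first=True).as_matrix().round(3)[:,0],s["grip_width"])
a=im.astype(int);v=((a[...,2]-a[...,0]>5)&(a[...,2]-a[...,0]<40)&(a.max(2)>90)&(a.max(2)<215)).astype(np.uint8)
v[:120]=0;v[:, :220]=0;v[:,420:]=0;v[330:]=0
v=cv2.morphologyEx(v,cv2.MORPH_OPEN,np.ones((5,5)))
v=cv2.morphologyEx(v,cv2.MORPH_CLOSE,np.ones((9,9)))
n,l,st,ce=cv2.connectedComponentsWithStats(v);i=1+np.argmax(st[1:,4]);print(st[i],ce[i],ray(cm,ce[i],60))
k=max(cv2.findContours((l==i).astype(np.uint8),0,1)[0],key=len)[:,0]
print(cv2.minAreaRect(ray(cm,k,58)[:,:2].astype(np.float32)))
cv2.drawContours(im,[k[:,None]],-1,(0,255,0),1)
c,M=cm
cv2.imwrite("pics/w3m.png",im)
E
```

```text
[351.58046922 347.19806756   4.23838869] 26.36902416504051
[378.89615985 408.67402569  40.31234467] 16.33156572453569
[448.42070245 313.4278516   57.85427217] 1.7726598655029844
time_s: 3.0
eef_pos: [445.0, 312.9, 132.4]
ee_rot: [-0.0, 0.996, 0.094, 0.001]
force: [0.1, -0.4, -0.8]
grip_width: 0.704
grip_force: 0.0
[445.09947651 313.1174608  132.49895333] [0.982 0.186 0.002] 0.7015115283991514
[ 265  199   87   95 4108] [307.17964946 250.42405063] [[436.33270595 318.15266552  60.        ]]
((431.3766174316406, 317.28387451171875), (48.7414665222168, 68.48719787597656), 71.01872253417969)
```

View pics/w3m.png

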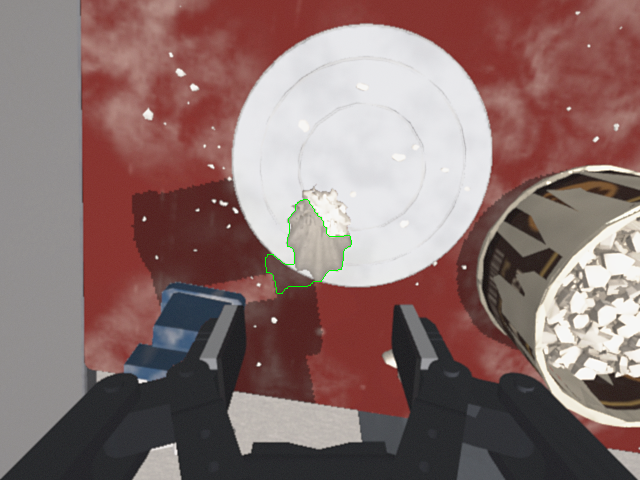

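The shell spans u 287–351 and v 186–281, centred between the fingers at u≈319 and about 5 mm ahead of the TCP. The vice is low (40 mm or less). Descending and gripping.

```bash
python3 -m jog '[[0.004,0,0.02,0,0,0.06,0.064],[0,0,0.02,0,0,0,0.064],[0,0,0.015,0,0,0,0.064],[0,0,0.01,0,0,0,0.064],[0,0,0,0,0,0,0.064]]' 30
python3 -m jog '[[0,0,0.001,0,0,0,0.064],[0,0,0,0,0,0,0.03],[0,0,0,0,0,0,0.03],[0,0,0,0,0,0,0.03],[0,0,0,0,0,0,0.03]]'
python3 - <<'E'
from h import *
shot("wrist","w4");print(sense()["grip_width"]*85.4)
E
```

```text
time_s: 3.55
eef_pos: [448.2, 313.9, 65.8]
ee_rot: [0.0, 0.998, 0.063, -0.0]
force: [0.5, 0.4, 0.2]
grip_width: 0.752
grip_force: 0.0
time_s: 4.05
eef_pos: [448.4, 314.3, 65.3]
ee_rot: [-0.0, 0.998, 0.063, 0.0]
force: [-0.4, -0.2, -1.1]
grip_width: 0.351
grip_force: 0.0
30.258236736488254
```

View pics/w4.png

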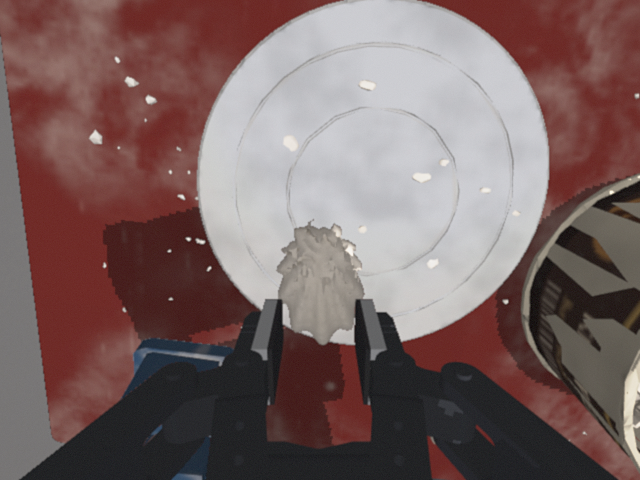

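The jaws are at the commanded 30 mm with zero force, so the pads closed above the shell. The tips appear in the image at v≈300, higher than I assumed. I'll open again and step down gently while watching the force.

```bash
python3 -m jog '[[0,0,0,0,0,0,0.064],[0,0,0,0,0,0,0.064],[0,0,0,0,0,0,0.064],[0,0,0.001,0,0,0,0.064],[0,0,0.001,0,0,0,0.064]]' | egrep 'pos|force|width'
python3 -m jog '[[0,0,0.001,0,0,0,0.064],[0,0,0.001,0,0,0,0.064],[0,0,0,0,0,0,0.064]]'| egrep 'pos|force'
python3 - <<'E'
from h import *
im=eyes.capture("side");cv2.imwrite("pics/s2.png",cv2.resize(cv2.cvtColor(im,cv2.COLOR_RGB2BGR)[100:220,290:450],None,fx=5,fy=5,interpolation=2))
E
```

```text
eef_pos: [448.3, 314.2, 63.0]
force: [-0.6, -0.2, 0.0]
grip_width: 0.751
grip_force: 0.0
eef_pos: [448.2, 314.1, 60.9]
force: [0.3, -0.4, 0.1]
grip_force: 0.0
```

View pics/s2.png

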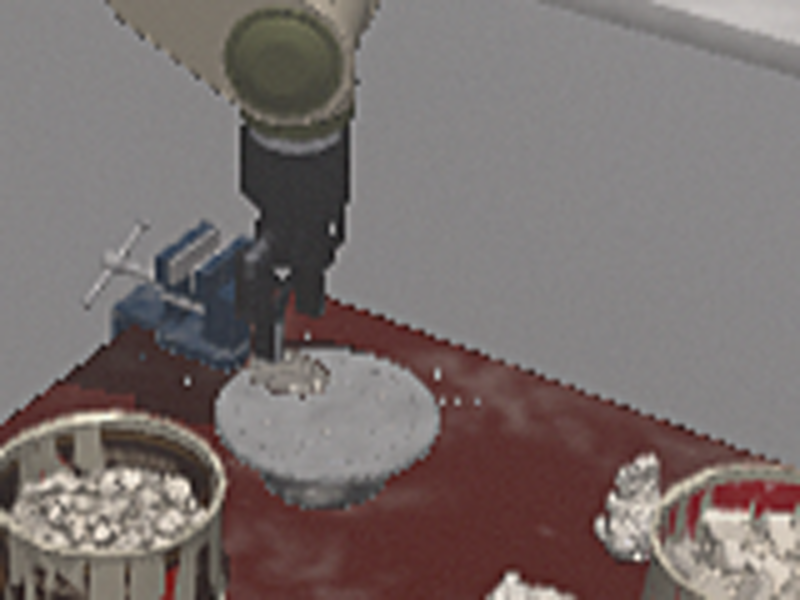

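The side view shows the fingertips at crop (268,358) and (312,312), above and behind the shell at (293,378). I'll work out their true height.

```bash
python3 - <<'E'
from h import *
d=cam("side");a=np.array([290+268/5,100+358/5]);b=np.array([290+312/5,100+312/5])
for z in (55,65,75,85,95):
    p=ray(d,[a,b],z)[:,:2];print(z,p.round(),p.mean(0).round(),np.linalg.norm(p[0]-p[1]).round())
print(ray(d,[290+293/5,100+378/5],62),sense()["eef_pos"])
E
```

```text
55 [[430. 327.]
 [423. 398.]] [427. 362.] 72.0
65 [[438. 314.]
 [431. 385.]] [435. 350.] 71.0
75 [[447. 302.]
 [439. 372.]] [443. 337.] 70.0
85 [[455. 289.]
 [448. 358.]] [451. 324.] 70.0
95 [[463. 276.]
 [456. 345.]] [459. 311.] 69.0
[[465.41591989 306.67938948  62.        ]] [448.25022913 314.19209674  61.00445022]
```

Both cameras put the real tips about 27 mm behind the reported TCP, at z≈88. I'll go down in small guarded steps.

```bash
g(){ egrep 'pos|force: \[|width'; }
python3 -m jog '[[0.001,0,0.004,0,0,0,0.064],[0,0,0.004,0,0,0,0.064],[0,0,0.003,0,0,0,0.064],[0,0,0,0,0,0,0.064]]' | g
python3 - <<'E'
from h import *
cm,im=shot("wrist","w5");s=sense();print(s["force"])
cm,im=shot("side","s3")
cv2.imwrite("pics/s3m.png",np.hstack([cv2.resize(im[110:190,310:390],(400,400),interpolation=2),cv2.resize(cv2.imread("pics/w5.png")[180:440,190:450],(400,400))]))
E
```

```text
eef_pos: [449.0, 314.2, 49.5]
force: [0.3, 0.2, 0.1]
grip_width: 0.754
[-1.29174439 -0.17542752  0.21805292]
```

View pics/s3m.png

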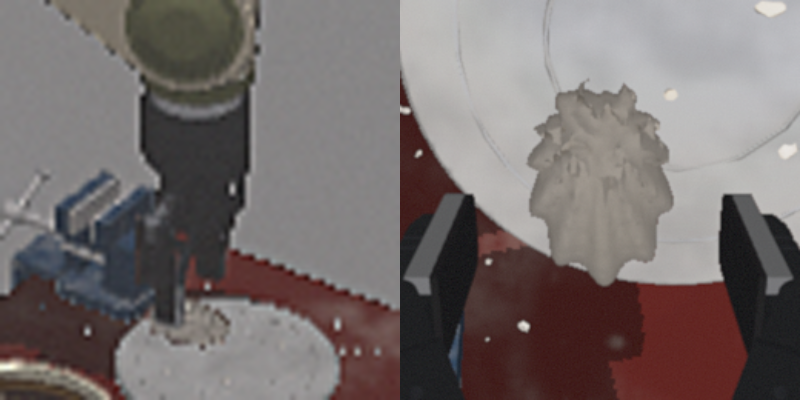

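No contact at TCP z=49.5, and the pads straddle the shell, centred to about 1 mm, with tips near z≈82. I need about 19 mm more, then grip.

```bash
g(){ egrep 'pos|force: \[|width|grip_f'; }
python3 -m jog '[[0.001,0,0.005,0,0,0,0.064],[0,0,0.005,0,0,0,0.064],[0,0,0,0,0,0,0.064]]' | g
python3 -m jog '[[0,0,0.004,0,0,0,0.064],[0,0,0.004,0,0,0,0.064],[0,0,0,0,0,0,0.064]]' | g
python3 -m jog '[[0,0,0,0,0,0,0.03],[0,0,0,0,0,0,0.03],[0,0,0,0,0,0,0.03],[0,0,0,0,0,0,0.03]]' | g
```

```text
eef_pos: [449.8, 314.3, 39.2]
force: [0.0, -0.3, 0.5]
grip_width: 0.749
grip_force: 0.0
eef_pos: [450.0, 314.3, 31.5]
force: [0.5, 0.5, 0.3]
grip_width: 0.75
grip_force: 0.0
eef_pos: [450.4, 314.6, 32.6]
force: [-2.3, -1.0, 5.0]
grip_width: 0.471
grip_force: 30.2
```

The grip holds 40 mm at 30 N. Lifting and carrying to the tin, then checking from above.

```bash
g(){ egrep 'time|pos|force: \[|width|grip_f'; }
python3 -m jog '[[0,0,-0.015,0,0,0,0.03],[0,0,-0.03,0,0,0,0.03],[0,0,-0.03,0,0,0,0.03],[0,0,0,0,0,0,0.03]]' | g
python3 -m jog '[[-0.007,0.043,0,0,0,0,0.03],[-0.007,0.043,0,0,0,0,0.03],[-0.007,0.043,0,0,0,0,0.03],[-0.007,0.043,0,0,0,0,0.03],[-0.008,0.045,0,0,0,0,0.03]]' | g
python3 -m jog '[[0,0,0,0,0,0,0.03],[0,0,0,0,0,0,0.03]]' | g
python3 - <<'E'
from h import *
# pale rim/tin fit in scene picture (initial): outer hull of tin = non-red pixels around it; fit rim upper arc
im=cv2.imread("pics/scene0.png").astype(int);cm=cam("scene")
m=((im[...,2]-im[...,0]<60)&(im.max(2)>90)).astype(np.uint8);pts=[]
for t in np.linspace(np.pi*0.95,2.05*np.pi,60):   # upper arc: scan outwards-in
    for r in np.linspace(1.25,.8,120):
        u,v=321+37*r*np.cos(t),282+27*r*np.sin(t)
        if m[int(round(v)),int(round(u))]: pts.append((u,v));break
c0,r0=circ(ray(cm,pts,92));print("tin",c0,r0,len(pts))
cm,im=shot("wrist","w6");s=sense()
E
```

```text
time_s: 6.85
eef_pos: [452.1, 315.2, 110.7]
force: [0.8, 0.3, -0.6]
grip_width: 0.476
grip_force: 30.4
time_s: 7.35
eef_pos: [441.4, 93.1, 106.4]
force: [1.3, 0.3, 0.4]
grip_width: 0.471
grip_force: 30.4
time_s: 7.55
eef_pos: [441.9, 94.0, 106.6]
force: [0.1, -0.2, 1.1]
grip_width: 0.474
grip_force: 30.5
tin [452.83242181  86.40707065] 82.88721454689642 60
```

View pics/w6.png

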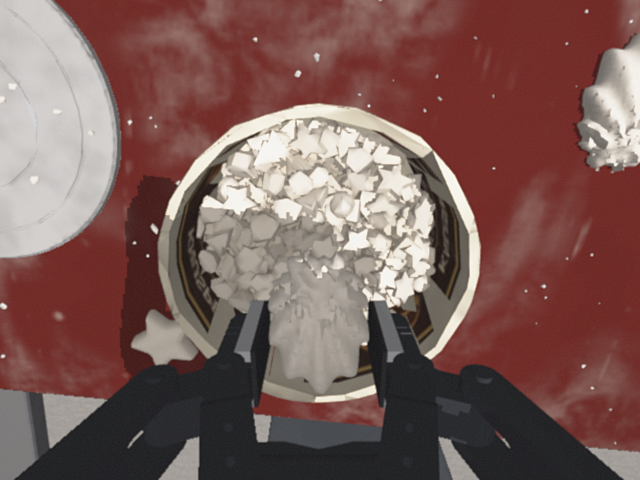

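The wrist view shows the tin rim spanning u 158–481 and v 103–402, with the shell held at u 270–368, v 270–390, so it's roughly over the tin. I'll fit the rim numerically for the correction.

```bash
cat > tin.py <<'E'
from h import *
def rim(cm,im,c=(320,252),a=161,b=149,z=92,t0=.93*np.pi,t1=2.07*np.pi,lo=.85,hi=1.15):
    im=im.astype(int);red=(im[...,2]-im[...,0]>60);pts=[]
    for t in np.linspace(t0,t1,80):
        for r in np.linspace(hi,lo,150):
            u,v=c[0]+a*r*np.cos(t),c[1]+b*r*np.sin(t)
            if not red[int(v),int(u)] and im[int(v),int(u)].max()>120: pts.append((u,v));break
    P=ray(cm,pts,z)
    for _ in range(3):
        c0,r0=circ(P);e=np.linalg.norm(P[:,:2]-c0,axis=1)-r0;P=P[abs(e)<max(1.5,1.5*e.std())]
    return c0,r0,e.std(),len(P)
E
python3 - <<'E'
from tin import *
cm=cam("wrist");im=cv2.imread("pics/w6.png");print(rim(cm,im))
print(circ(ray(cm,[(158,250),(481,255),(320,103),(330,402)],92)))
s=sense();print(s["eef_pos"])
E
```

```text
(array([445.09836753,  94.39655081]), np.float64(80.91479264905576), np.float64(1.0595625994613294), 56)
(array([444.08273773,  93.84537659]), np.float64(82.03176592708908))
[441.87115843  94.8899824  106.71003584]
```

Tin centre is about (444.5, 94). Descending into it, gently at the end.

```bash
g(){ egrep 'time|pos|force: \[|width|grip_f'; }
python3 -m jog '[[0.002,0.001,0.015,0,0,0,0.03],[0,0,0.015,0,0,0,0.03],[0,0,0.012,0,0,0,0.03],[0,0,0.01,0,0,0,0.03],[0,0,0,0,0,0,0.03]]' | g
python3 -m jog '[[0,0,0.003,0,0,0,0.03],[0,0,0.003,0,0,0,0.03],[0,0,0,0,0,0,0.03]]' | g
```

```text
time_s: 8.1
eef_pos: [443.3, 94.8, 53.9]
force: [-0.6, -0.5, -0.8]
grip_width: 0.476
grip_force: 30.5
time_s: 8.4
eef_pos: [444.1, 94.0, 49.1]
force: [-0.2, 0.1, 0.7]
grip_width: 0.472
grip_force: 30.5
```

```bash
g(){ egrep 'pos|force: \[|width|grip_f'; }
for i in 1 2; do python3 -m jog '[[0,0,0.002,0,0,0,0.03],[0,0,0,0,0,0,0.03]]' | g; done
python3 -m jog '[[0,0,0.001,0,0,0,0.03],[0,0,0,0,0,0,0.03]]' | g
```

```text
eef_pos: [444.1, 93.9, 47.1]
force: [0.6, -0.4, -0.4]
grip_width: 0.473
grip_force: 30.5
eef_pos: [444.0, 93.9, 44.9]
force: [0.5, 0.1, -0.5]
grip_width: 0.471
grip_force: 30.5
eef_pos: [444.1, 93.9, 44.0]
force: [-0.6, 0.9, -0.8]
grip_width: 0.465
grip_force: 30.5
```

```bash
g(){ egrep 'pos|force: \[|width'; }
python3 -m jog '[[0,0,0.001,0,0,0,0.03],[0,0,0,0,0,0,0.03]]' | g
python3 -m jog '[[0,0,0.001,0,0,0,0.03],[0,0,0,0,0,0,0.03]]' | g
python3 -m jog '[[0,0,0.001,0,0,0,0.03],[0,0,0,0,0,0,0.03]]' | g
```

```text
eef_pos: [444.1, 93.9, 43.0]
force: [0.8, -0.0, -0.5]
grip_width: 0.469
eef_pos: [444.2, 93.9, 42.7]
force: [-3.1, 0.2, 7.9]
grip_width: 0.473
eef_pos: [444.3, 93.9, 42.6]
force: [-7.6, -0.1, 20.2]
grip_width: 0.47
```

Contact on the heap, shell bottom at about 64 mm. Easing back, releasing, and rising.

```bash
g(){ egrep 'time|pos|force: \[|width|grip_f'; }
python3 -m jog '[[0,0,-0.001,0,0,0,0.03],[0,0,-0.0005,0,0,0,0.045],[0,0,0,0,0,0,0.055],[0,0,0,0,0,0,0.06],[0,0,0,0,0,0,0.06]]' | g
python3 -m jog '[[0,0,-0.01,0,0,0,0.06],[0,0,-0.025,0,0,0,0.06],[0,0,-0.035,0,0,0,0.06],[0,0,-0.035,0,0,0,0.06],[0,0,0,0,0,0,0.06]]' | g
python3 - <<'E'
from tin import *
cm,im=shot("wrist","w7");print(sense()["eef_pos"]);a=im.astype(int)
c,M=cm
def pr(P):
    q=(np.atleast_2d(P)-M[:3,3])@M[:3,:3];return np.c_[c["fx"]*q[:,0]/q[:,2]+c["cx"],c["fy"]*q[:,1]/q[:,2]+c["cy"]]
th=np.linspace(0,2*np.pi,80);e=cv2.fitEllipse(pr(np.c_[444.5+82.5*np.cos(th),94+82.5*np.sin(th),0*th+92]).astype(np.float32));print(e)
print(pr([444.5,94,75]))
print(rim(cm,im,c=e[0],a=e[1][1]/2,b=e[1][0]/2) if abs(e[2]-90)<45 else rim(cm,im,c=e[0],a=e[1][0]/2,b=e[1][1]/2))
E
```

```text
time_s: 10.1
eef_pos: [444.1, 93.9, 42.5]
force: [-0.0, 0.3, 0.3]
grip_width: 0.697
grip_force: 0.0
time_s: 10.6
eef_pos: [446.3, 93.9, 152.2]
force: [-0.2, 0.0, -0.7]
grip_width: 0.703
grip_force: 0.0
[445.15113334  93.90351616 149.85504001]
((316.361083984375, 235.89358520507812), (249.86697387695312, 264.7657165527344), 90.60383605957031)
[[316.52989771 240.69335911]]
(array([445.350614  ,  93.45445353]), np.float64(81.19854197949866), np.float64(1.2616830850819183), 57)
```

Tin centre re-measured at (445.3, 93.5). Moving over the lid and measuring it.

```bash
g(){ egrep 'time|pos|width'; }
python3 -m jog '[[0,0.04,0,0,0,0,0.06],[0,0.04,0,0,0,0,0.06],[0,0.04,0,0,0,0,0.06],[0,0.04,0,0,0,0,0.06],[-0.002,0.04,0,0,0,0,0.06]]' | g
python3 -m jog '[[-0.002,0.04,0,0,0,0,0.06],[-0.002,0.04,0,0,0,0,0.06],[-0.002,0.04,0,0,0,0,0.06],[0,0.04,0,0,0,0,0.06],[0,0.037,0,0,0,0,0.06]]' | g
python3 -m jog '[[0,0,0,0,0,0,0.06],[0,0,0,0,0,0,0.06]]' | g
cat > lid.py <<'E'
from tin import *
def proj(cm,P):
    c,M=cm;q=(np.atleast_2d(P)-M[:3,3])@M[:3,:3];return np.c_[c["fx"]*q[:,0]/q[:,2]+c["cx"],c["fy"]*q[:,1]/q[:,2]+c["cy"]]
def ell(cm,c,r,z):
    th=np.linspace(0,2*np.pi,80);return cv2.fitEllipse(proj(cm,np.c_[c[0]+r*np.cos(th),c[1]+r*np.sin(th),0*th+z]).astype(np.float32))
def lid(cm,im,c,z=0.,**k):
    e=ell(cm,c,90.5,z);a,b=(e[1][1],e[1][0]) if abs(e[2]-90)<45 else e[1]
    return rim(cm,im,c=e[0],a=a/2,b=b/2,z=z,**k)
def knob(im):
    a=im.astype(int);m=((a[...,2]-a[...,0]>60)&(a[...,1]-a[...,0]>30)).astype(np.uint8)
    m=cv2.morphologyEx(m,cv2.MORPH_OPEN,np.ones((3,3)));n,l,st,ce=cv2.connectedComponentsWithStats(m)
    i=1+np.argmax(st[1:,4]);return st[i],ce[i]
E
python3 - <<'E'
from lid import *
cm,im=shot("wrist","w8");print(sense()["eef_pos"]);print(lid(cm,im,(488,-301)));st,ce=knob(im);print(st,ce,ray(cm,ce,35))
E
```

```text
time_s: 11.15
eef_pos: [467.0, -106.2, 146.9]
grip_width: 0.703
time_s: 11.65
eef_pos: [485.9, -302.5, 146.6]
grip_width: 0.698
time_s: 11.85
eef_pos: [485.8, -300.8, 146.4]
grip_width: 0.701
[ 486.01624135 -300.06853837  146.77188   ]
(array([ 472.98392283, -300.49655631]), np.float64(90.4423967714243), np.float64(0.42252593611513717), 33)
[300 220  28  30 679] [313.32989691 234.76435935] [[ 475.50295713 -298.7336142    35.        ]]
```

The wrist gives the lid at about (473–476, -300), against about (488,-300) by eye from the side. I'll cross-check with a numeric side fit and a second, nearer wrist view.

```bash
python3 -m jog '[[-0.008,0,0.02,0,0,0,0.06],[0,0,0.02,0,0,0,0.06],[0,0,0,0,0,0,0.06],[0,0,0,0,0,0,0.06]]' | egrep 'pos'
python3 - <<'E'
from lid import *
im=cv2.imread("pics/side0.png");cm=cam("side")
st,ce=knob(im[255:320,200:290]);ce=ce+[200,255];print(st,ce,ray(cm,ce,35))
for c in((488,-301),(475,-300)):print(lid(cm,im,c,t0=0,t1=2*np.pi))
cm,im=shot("wrist","w9");print(sense()["eef_pos"])
for c in((488,-301),(475,-300)):print(lid(cm,im,c,t0=.7*np.pi,t1=2.3*np.pi))
st,ce=knob(im);print(st,ce,ray(cm,ce,32),ray(cm,ce,40))
E
```

```text
eef_pos: [478.7, -301.1, 108.1]
[38 21  7  6 36] [241.08333333 278.75      ] [[ 479.23179097 -295.31242804   35.        ]]
(array([ 478.90865844, -294.73647947]), np.float64(92.2635444250079), np.float64(1.8868008321163374), 43)
(array([ 478.04666768, -293.55945075]), np.float64(91.53119667045368), np.float64(2.2122349281302616), 49)
[ 478.9671039  -301.56453983  108.66590254]
(array([ 472.07138734, -300.66326953]), np.float64(91.49134822679974), np.float64(0.6273634794094051), 39)
(array([ 472.52349972, -300.84599758]), np.float64(91.55195064250589), np.float64(0.7904530421340619), 59)
[295 225  36  36 967] [313.13650465 242.77559462] [[ 474.83712833 -298.86972866   32.        ]] [[ 477.7113369  -298.61975115   40.        ]]
```

The lid centre agrees at about (474,-300). Descending around the knob with guarded steps.

```bash
g(){ egrep 'pos|force: \[|width|grip_f'; }
python3 -m jog '[[-0.005,-0.002,0.025,0,0,0,0.06],[0,0,0.025,0,0,0,0.06],[0,0,0.02,0,0,0,0.05],[0,0,0.01,0,0,0,0.05],[0,0,0,0,0,0,0.05]]' 40| g
python3 -m jog '[[0,0,0.008,0,0,0,0.05],[0,0,0.008,0,0,0,0.05],[0,0,0,0,0,0,0.05]]' | g
python3 - <<'E'
from lid import *
cm,im=shot("wrist","w10");print(sense()["eef_pos"],sense()["grip_width"])
st,ce=knob(im);print(st,ce,ray(cm,ce,30),ray(cm,ce,38))
E
```

```text
eef_pos: [473.2, -300.3, 27.4]
force: [0.2, -0.6, 1.0]
grip_width: 0.581
grip_force: 0.0
eef_pos: [473.0, -300.3, 10.9]
force: [-0.6, -0.0, 0.2]
grip_width: 0.586
grip_force: 0.0
[ 473.16331188 -300.47025227   11.41664099] 0.5885117858601839
[ 289  286   51   53 2070] [313.3294686  312.84975845] [[ 471.40273256 -299.11657604   30.        ]] [[ 476.02271981 -298.65568904   38.        ]]
```

```bash
g(){ egrep 'pos|force: \[|width|grip_f'; }
python3 -m jog '[[0.001,-0.001,0.004,0,0,0,0.05],[0,0,0.003,0,0,0,0.05],[0,0,0,0,0,0,0.05]]' | g
python3 -m jog '[[0,0,0,0,0,0,0.035],[0,0,0,0,0,0,0.03],[0,0,0,0,0,0,0.015],[0,0,0,0,0,0,0.015],[0,0,0,0,0,0,0.015]]' 40 | g
```

```text
eef_pos: [474.0, -299.3, 4.2]
force: [-0.5, -0.2, -0.1]
grip_width: 0.586
grip_force: 0.0
eef_pos: [474.2, -299.6, 5.0]
force: [-0.9, 1.1, 5.9]
grip_width: 0.276
grip_force: 39.5
```

```bash
g(){ egrep 'pos|force: \[|width|grip_f'; }
python3 -m jog '[[0,0,-0.005,0,0,0,0.01],[0,0,-0.01,0,0,0,0.01],[0,0,-0.02,0,0,0,0.01],[0,0,-0.03,0,0,0,0.01],[0,0,0,0,0,0,0.01]]' 80 | g
python3 -m jog '[[0,0,-0.03,0,0,0,0.01],[0,0,-0.03,0,0,0,0.01],[0,0,0,0,0,0,0.01],[0,0,0,0,0,0,0.01]]' | g
python3 - <<'E'
from lid import *
cm,im=shot("wrist","w11");s=sense();p=s["eef_pos"];print(p)
for z0 in (-5,0): print(z0,lid(cm,im,p[:2],z=p[2]-5+z0,t0=.75*np.pi,t1=2.25*np.pi,lo=.9,hi=1.15))
cm2,im2=shot("side","s4")
a=im2.astype(int)
E
```

```text
eef_pos: [475.6, -300.9, 73.5]
force: [0.2, -0.5, -2.1]
grip_width: 0.261
grip_force: 78.7
eef_pos: [473.9, -299.3, 129.1]
force: [0.7, -0.2, -1.4]
grip_width: 0.259
grip_force: 78.9
[ 473.60560149 -298.98318762  128.31693217]
-5 (array([ 465.67526758, -301.41849281]), np.float64(97.88311268296982), np.float64(0.2610186433751156), 46)
0 (array([ 466.18094533, -300.6368187 ]), np.float64(96.87910945293498), np.float64(0.5602749209976304), 44)
```

```bash
cat > pose.py <<'E'
from lid import *
from scipy.optimize import least_squares
def edge(cm,im,c,z,rr=90.5,lo=.85,hi=1.25,n=120):
    a=im.astype(int);red=(a[...,2]-a[...,0]>60)|(a.max(2)<70);th=np.linspace(0,2*np.pi,n);out=[]
    for t in th:
        q=[proj(cm,[c[0]+rr*r*np.cos(t),c[1]+rr*r*np.sin(t),z])[0] for r in np.linspace(hi,lo,120)]
        q=[p for p in q if 1<p[0]<638 and 1<p[1]<478]
        st=[red[int(p[1]),int(p[0])] for p in q]
        if len(q)>20 and st[0] and not all(st):
            i=st.index(False)
            if i and i+6<len(st) and not any(st[i:i+6]): out.append((*q[i],t))
    return np.array(out)
def fit(cm,uv,c,z,rr=90.5):
    M=cm[1];o=M[:3,3];d=ray(cm,uv,0)-o
    def f(p,raw=False):
        n=np.array([p[3],p[4],1]);C=p[:3];s=((C-o)@n)/(d@n);return np.linalg.norm(o+d*s[:,None]-C,axis=1)-rr
    r=least_squares(f,[*c,z,0,0],loss="soft_l1",x_scale=[1,1,1,.01,.01]);return r.x,np.median(abs(f(r.x)))
E
python3 - <<'E'
from pose import *
im=cv2.imread("pics/w11.png");cm=cam("wrist");p=sense()["eef_pos"];print(p)
e=edge(cm,im,p[:2],p[2]-5);print(len(e),np.degrees(e[:,2]).round().astype(int).tolist());print(e[::6,:2].round().tolist());print(fit(cm,e[:,:2],p[:2],p[2]-5))
cm=cam("side");im=cv2.imread("pics/s4.png")
e=edge(cm,im,p[:2],p[2]-5);print(len(e),np.degrees(e[:,2]).round().astype(int).tolist());x=fit(cm,e[:,:2],p[:2],p[2]-5);print(x)
E
```

```text
[ 473.50512041 -298.91118267  128.07403801]
25 [76, 91, 94, 97, 100, 103, 106, 109, 112, 115, 121, 124, 172, 175, 178, 182, 185, 188, 191, 194, 197, 200, 203, 278, 330]
[[86.0, 202.0], [131.0, 310.0], [278.0, 418.0], [327.0, 447.0], [482.0, 90.0]]
(array([ 595.57469846, -299.36994488,  212.73049084,    1.52268051,
         -2.26814945]), np.float64(0.00020730580978067792))
49 [0, 3, 6, 9, 12, 15, 18, 76, 85, 88, 91, 94, 97, 100, 103, 106, 109, 112, 115, 121, 142, 145, 151, 163, 287, 290, 293, 296, 299, 303, 306, 309, 312, 315, 318, 321, 324, 327, 330, 333, 336, 339, 342, 345, 348, 351, 354, 357, 360]
(array([ 5.16004082e+02, -3.31447891e+02,  1.73448182e+02,  5.43907219e-02,
        6.71194560e-03]), np.float64(1.0845329352422937))
```

```bash
python3 - <<'E'
import re;s=open('pose.py').read()
s=s.replace("red=(a[...,2]-a[...,0]>60)|(a.max(2)<70)","red=(a[...,2]>1.45*a[...,0]+4)")
open('pose.py','w').write(s)
E
python3 - <<'E'
from pose import *
im=cv2.imread("pics/w11.png");cm=cam("wrist");p=sense()["eef_pos"]
print(ell(cm,p[:2],90.5,p[2]-5))
e=edge(cm,im,p[:2],p[2]-5,n=180,lo=.8,hi=1.3);print(len(e));print(np.c_[e[::5,:2],np.degrees(e[::5,2])].round().astype(int).tolist())
k=e[:,1]<330;print(fit(cm,e[k,:2],p[:2],p[2]-5))
a=im.astype(int)
print("row100 u:",[(u,im[100,u].tolist()) for u in range(60,640,40)])
print("row250 u:",[(u,im[250,u].tolist()) for u in range(0,640,40)])
print("col320:",[(v,im[v,320].tolist()) for v in range(0,250,20)])
E
```

```text
((316.9844055175781, 258.1475524902344), (342.5977783203125, 374.2203674316406), 90.76885223388672)
98
[[345, 85, 0], [306, 86, 10], [268, 91, 20], [232, 104, 30], [148, 143, 54], [146, 185, 64], [134, 215, 74], [125, 246, 84], [124, 277, 95], [130, 307, 105], [158, 366, 127], [486, 359, 251], [543, 277, 280], [511, 247, 290], [505, 215, 300], [491, 185, 310], [458, 140, 326], [430, 118, 336], [397, 100, 346], [360, 88, 356]]
(array([ 4.74866763e+02, -2.98045268e+02,  1.32435352e+02,  9.90266485e-02,
        6.55601348e-02]), np.float64(0.33247320805082126))
row100 u: [(60, [146, 156, 163]), (100, [56, 61, 105]), (140, [68, 72, 112]), (180, [69, 73, 111]), (220, [47, 50, 99]), (260, [183, 175, 182]), (300, [207, 199, 205]), (340, [218, 212, 218]), (380, [220, 209, 219]), (420, [37, 42, 99]), (460, [37, 41, 99]), (500, [50, 55, 104]), (540, [29, 32, 62]), (580, [212, 220, 226]), (620, [142, 148, 154])]
row250 u: [(0, [56, 60, 105]), (40, [42, 43, 98]), (80, [27, 29, 66]), (120, [24, 24, 59]), (160, [110, 107, 110]), (200, [126, 124, 127]), (240, [126, 126, 129]), (280, [128, 128, 132]), (320, [212, 213, 216]), (360, [220, 218, 222]), (400, [214, 214, 218]), (440, [211, 209, 214]), (480, [189, 181, 187]), (520, [36, 40, 97]), (560, [36, 37, 99]), (600, [36, 39, 99])]
col320: [(0, [36, 38, 95]), (20, [36, 37, 95]), (40, [37, 39, 97]), (60, [34, 37, 95]), (80, [34, 38, 97]), (100, [212, 201, 208]), (120, [216, 207, 214]), (140, [210, 202, 208]), (160, [230, 229, 232]), (180, [224, 224, 228]), (200, [222, 220, 225]), (220, [222, 221, 225]), (240, [215, 213, 217])]
```

```bash
cat >> pose.py <<'E'
def good(e):
    e=e[:,:2].astype(np.float32)
    for _ in range(6):
        el=cv2.fitEllipseDirect(e);th=np.deg2rad(el[2]);d=e-el[0];x=d@[np.cos(th),np.sin(th)];y=d@[-np.sin(th),np.cos(th)]
        r=(np.hypot(x/(el[1][0]/2),y/(el[1][1]/2))-1)*el[1][0]/2
        k=abs(r)<max(1.5,2*np.median(abs(r)))
        if k.all():break
        e=e[k]
    return e,el
def fitz(cm,uv,c,z,rr=90.5):
    M=cm[1];o=M[:3,3];d=ray(cm,uv,0)-o;res={}
    def f(p,zz,tilt):
        n=np.array([p[2],p[3],1]) if tilt else np.array([0,0,1]);C=np.array([p[0],p[1],zz]);s=((C-o)@n)/(d@n);return np.linalg.norm(o+d*s[:,None]-C,axis=1)-rr
    for tilt in(0,1):
        r=least_squares(lambda p:f(p[:4],p[4],tilt),[*c,0,0,z],loss="soft_l1",x_scale=[1,1,.01,.01,1])
        print("free z tilt",tilt,r.x.round(3),"rms",np.sqrt(np.mean(f(r.x[:4],r.x[4],tilt)**2)).round(3))
    r=least_squares(lambda p:f(p,z,1),[*c,0,0],loss="soft_l1",x_scale=[1,1,.01,.01])
    print("fixed z",z,r.x.round(3),"rms",np.sqrt(np.mean(f(r.x,z,1)**2)).round(3))
E
python3 - <<'E'
from pose import *
cm=cam("wrist");p=sense()["eef_pos"];im=cv2.imread("pics/w11.png")
e,el=good(edge(cm,im,p[:2],p[2]-5,n=240));print(len(e),el,e[:,1].max())
fitz(cm,e,p[:2],p[2]-5)
# baseline: lid flat on table in w9
import copy
M=cm[1].copy();M[:3,3]+=np.array([478.967,-301.565,108.666])-p;c9=(cm[0],M);im=cv2.imread("pics/w9.png")
e,el=good(edge(c9,im,(474,-300),0,n=240));print(len(e),e[:,1].max());fitz(c9,e,(474,-300),0.)
E
```

```text
90 ((319.3105773925781, 267.6999206542969), (367.1776123046875, 388.41339111328125), 93.67176055908203) 365.9784
free z tilt 0 [ 4.73942e+02 -2.99494e+02 -2.40000e-02 -0.00000e+00  1.30260e+02] rms 0.597
free z tilt 1 [ 4.74942e+02 -2.99147e+02  8.50000e-02  2.60000e-02  1.30841e+02] rms 0.278
fixed z 123.07403801180212 [ 4.74754e+02 -3.01267e+02 -3.20000e-02 -1.26000e-01] rms 1.568
162 339.96515
free z tilt 0 [ 4.74621e+02 -3.00324e+02 -3.30000e-02  0.00000e+00  8.59000e+00] rms 0.509
free z tilt 1 [ 4.75264e+02 -2.99941e+02  5.50000e-02 -3.00000e-03  5.45900e+00] rms 0.328
fixed z 0.0 [ 4.77080e+02 -2.99567e+02  1.74000e-01 -1.80000e-02] rms 0.721
```

The flat-lid baseline shows the same biases (z about +7, tilt about 0.05), so the held lid is essentially level and centred at TCP+(1,-0.4). I'll run the same fit on the tin rim.

```bash
python3 - <<'E'
from pose import *
cm=cam("wrist");p=sense()["eef_pos"]
for n,q in(("w6",(441.9,94.4,106.7)),("w7",(445.15,93.9,149.855))):
    M=cm[1].copy();M[:3,3]+=np.array(q)-p;c=(cm[0],M);im=cv2.imread(f"pics/{n}.png")
    e=edge(c,im,(445,94),92,rr=82.5,n=240,lo=.85);e=e[e[:,1]<300];e,el=good(e);print(n,len(e));fitz(c,e,(445,94),92.,82.5)
E
python3 -m jog '[[0,-0.04,0,0,0,0,0.01],[0,-0.04,0,0,0,0,0.01],[0,-0.04,0,0,0,0,0.01],[0,-0.04,0,0,0,0,0.01],[0,-0.04,0,0,0,0,0.01]]' | egrep 'pos|grip_f'
```

```text
w6 100
free z tilt 0 [ 4.42442e+02  9.34580e+01  3.00000e-02 -0.00000e+00  9.01140e+01] rms 0.431
free z tilt 1 [4.43139e+02 9.34360e+01 7.60000e-02 6.00000e-03 9.04200e+01] rms 0.334
fixed z 92.0 [ 4.43479e+02  9.31770e+01  1.20000e-01 -1.00000e-03] rms 0.509
w7 112
free z tilt 0 [4.40651e+02 9.32360e+01 1.80000e-02 0.00000e+00 8.75240e+01] rms 0.369
free z tilt 1 [4.40748e+02 9.33900e+01 1.70000e-02 8.00000e-03 8.74360e+01] rms 0.355
fixed z 92.0 [ 4.43942e+02  8.96370e+01  2.42000e-01 -1.43000e-01] rms 0.998
eef_pos: [447.8, -99.3, 128.4]
grip_force: 79.0
```

```bash
g(){ egrep 'time|pos|rot|force: \[|grip_f'; }
python3 -m jog '[[0.004,-0.039,0,0,0,0,0.01],[0.004,-0.039,0,0,0,0,0.01],[0.004,-0.039,0,0,0,0,0.01],[0.004,-0.038,0,0,0,0,0.01],[0.003,-0.037,0,0,0,0,0.01]]' | g
python3 -m jog '[[0,0,0.01,0,0,0,0.01],[0,0,0,0,0,0,0.01],[0,0,0,0,0,0,0.01],[0,0,0,0,0,0,0.01]]' | g
python3 - <<'E'
from pose import *
cm,im=shot("wrist","w12");s=sense();p=s["eef_pos"];print(p,s["force"],R.from_quat(s["ee_rot"],scalar_first=True).as_matrix()[:,2].round(4))
e,el=good(edge(cm,im,p[:2],p[2]-5,n=240));print(len(e));fitz(cm,e,p[:2],p[2]-5)
E
```

```text
time_s: 16.0
eef_pos: [442.5, 93.4, 128.6]
ee_rot: [-0.0, 0.998, 0.063, -0.001]
force: [0.8, -0.0, -2.0]
grip_force: 79.0
time_s: 16.4
eef_pos: [443.5, 90.9, 119.5]
ee_rot: [0.0, 0.998, 0.063, -0.0]
force: [1.1, -0.1, -2.0]
grip_force: 79.1
[443.58875907  90.92646317 119.67612793] [ 0.26537135 -0.21092123 -1.73335937] [ 1.e-04 -1.e-04 -1.e+00]
92
free z tilt 0 [443.002  89.682  -0.      0.    122.711] rms 0.489
free z tilt 1 [4.44371e+02 9.04470e+01 4.90000e-02 1.70000e-02 1.22143e+02] rms 0.298
fixed z 114.67612793334425 [4.66694e+02 8.98200e+01 7.46000e-01 9.00000e-03] rms 0.984
```

The lid is level in hand at TCP+(0.8,-0.5). Correcting y by 3 mm, then lowering with force checks.

```bash
g(){ egrep 'pos|force: \[|grip_f'; }
python3 -m jog '[[-0.0005,-0.003,0.005,0,0,0,0.01],[0,0,0.006,0,0,0,0.01],[0,0,0.006,0,0,0,0.01],[0,0,0,0,0,0,0.01],[0,0,0,0,0,0,0.01]]' | g
python3 -m jog '[[0,0,0.002,0,0,0,0.01],[0,0,0.001,0,0,0,0.01],[0,0,0.001,0,0,0,0.01],[0,0,0,0,0,0,0.01]]' | g
```

```text
eef_pos: [442.5, 94.7, 102.5]
force: [-0.7, 0.4, -0.8]
grip_force: 79.1
eef_pos: [442.5, 94.7, 98.5]
force: [-0.6, 0.8, -1.8]
grip_force: 79.1
```

```bash
python3 -m jog '[[0,0,0.001,0,0,0,0.01],[0,0,0.001,0,0,0,0.01],[0,0,0,0,0,0,0.01]]' | egrep 'pos|force: \['
```

```text
eef_pos: [442.4, 94.7, 96.5]
force: [-0.9, -0.2, -2.5]
```

```bash
python3 -m jog '[[0,0,0.001,0,0,0,0.01],[0,0,0.001,0,0,0,0.01],[0,0,0,0,0,0,0.01]]' | egrep 'pos|force: \['
```

```text
eef_pos: [442.4, 94.7, 94.5]
force: [0.5, -0.0, -1.8]
```

```bash
python3 -m jog '[[0,0,0.001,0,0,0,0.01],[0,0,0.001,0,0,0,0.01],[0,0,0,0,0,0,0.01]]' | egrep 'pos|force: \['
```

```text
eef_pos: [442.4, 94.7, 92.5]
force: [-0.4, -0.1, -2.2]
```

The skirt is below the rim with no contact. Continuing.

```bash
for i in 1; do python3 -m jog '[[0,0,0.001,0,0,0,0.01],[0,0,0.001,0,0,0,0.01],[0,0,0,0,0,0,0.01]]' | egrep 'pos|force: \['; done
```

```text
eef_pos: [442.4, 94.7, 90.5]
force: [-0.2, 0.4, -2.2]
```

```bash
python3 -m jog '[[0,0,0.001,0,0,0,0.01],[0,0,0.001,0,0,0,0.01],[0,0,0,0,0,0,0.01]]' | egrep 'pos|force: \['
```

```text
eef_pos: [442.4, 94.7, 88.4]
force: [-0.2, 0.1, -1.4]
```

```bash
python3 -m jog '[[0,0,0.001,0,0,0,0.01],[0,0,0,0,0,0,0.01]]' | egrep 'pos|force: \['
```

```text
eef_pos: [442.5, 94.7, 87.5]
force: [0.3, 0.8, -2.3]
```

```bash
python3 -m jog '[[0,0,0.001,0,0,0,0.01],[0,0,0,0,0,0,0.01]]' | egrep 'pos|force: \['
```

```text
eef_pos: [442.6, 94.7, 87.2]
force: [-2.5, -0.0, 6.1]
```

Contact at TCP z=87.2 puts the lid at about 82, as expected for seated. Releasing gently, rising, and checking.

```bash
g(){ egrep 'time|pos|force: \[|width|grip_f'; }
python3 -m jog '[[0,0,-0.0005,0,0,0,0.01],[0,0,0,0,0,0,0.03],[0,0,0,0,0,0,0.045],[0,0,0,0,0,0,0.06],[0,0,0,0,0,0,0.06]]' 20| g
python3 -m jog '[[0,0,-0.01,0,0,0,0.06],[0,0,-0.03,0,0,0,0.06],[0,0,-0.04,0,0,0,0.06],[0,0,-0.02,0,0,0,0.06],[0,0,0,0,0,0,0.06]]' | g
python3 -m jog '[[0,0,0,0,0,0,0.06],[0,0,0,0,0,0,0.06]]' | g
python3 - <<'E'
from pose import *
cm,im=shot("wrist","w13");p=sense()["eef_pos"];print(p)
e,el=good(edge(cm,im,(443,94),82,n=240));print(len(e));fitz(cm,e,(443,94),82.)
im0=cv2.imread("pics/side0.png").astype(int);c,im=shot("side","s5");a=im.astype(int)
e,el=good(edge(c,im,(443,94),82,n=240));print("side",len(e));fitz(c,e,(443,94),82.)
c,im=shot("scene","s6");e,el=good(edge(c,im,(443,94),82,n=240));print("scene",len(e));fitz(c,e,(443,94),82.)
E
```

```text
time_s: 19.75
eef_pos: [442.5, 94.7, 87.1]
force: [-0.1, -0.2, 0.1]
grip_width: 0.703
grip_force: 0.0
time_s: 20.25
eef_pos: [443.9, 94.7, 190.4]
force: [-0.1, 0.6, -0.5]
grip_width: 0.703
grip_force: 0.0
time_s: 20.45
eef_pos: [441.9, 94.7, 186.2]
force: [-0.1, 1.0, -0.9]
grip_width: 0.702
grip_force: 0.0
[441.94677237  94.71083124 186.11211772]
175
free z tilt 0 [ 4.42568e+02  9.36050e+01 -2.00000e-03 -0.00000e+00  8.88610e+01] rms 0.648
free z tilt 1 [4.43727e+02 9.39110e+01 5.60000e-02 1.70000e-02 8.66870e+01] rms 0.382
fixed z 82.0 [4.46366e+02 9.41330e+01 1.83000e-01 3.90000e-02] rms 0.948
side 96
free z tilt 0 [511.707   8.799   0.      0.    167.132] rms 5.705
free z tilt 1 [ 4.57522e+02  8.65890e+01  5.40000e-02 -2.15000e-01  8.50160e+01] rms 2.521
fixed z 82.0 [ 4.55372e+02  8.96240e+01  6.00000e-02 -2.20000e-01] rms 2.565
scene 136
free z tilt 0 [ 4.39035e+02  1.01355e+02 -1.42000e-01  0.00000e+00  9.99710e+01] rms 2.448
free z tilt 1 [ 4.42797e+02  9.68860e+01 -6.40000e-02  6.90000e-02  8.85570e+01] rms 1.293
fixed z 82.0 [ 4.4669e+02  9.2687e+01 -7.7000e-02  8.6000e-02] rms 1.37
```

The wrist fit has the lid at (443.7, 93.9). Its apparent tilt and height match the flat-lid baseline once offset by 82 mm, so it is seated and level. Handing in.

```bash
python3 -c "
from rig import finish_job
print(finish_job())"
```

```text
the job is handed in; nothing more can be done
None
```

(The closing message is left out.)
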